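# Sort returned fittings into the storeroom bins

### The arm

A 7-joint arm with a two-finger parallel gripper is mounted at the origin on the work surface. World frame = base frame: x ahead of the robot, y to its left, z up, the work surface at z = 0. Lengths are in m, angles in rad, forces in N, time in s.
With the tool pointing down it reaches from about 0.4 to 0.925 m from the base axis. Payload 5.6 kg.
Tool frame: the origin (TCP) lies on the front face of the gripper's body, between the roots of the fingers; the fingertips stand 73 mm ahead of it and the grasp point (between the pads) lies 54 mm ahead of it; z points along the fingers, x is the direction in which the jaws open and shut, and the axes are right-handed (so a half turn about z gives the same grasp; the last joint's range is limited). The gripper opens to 85 mm and grips with 20 to 120 N. Pads are 22 mm wide; open, the fingers measure 114 mm over their backs; the gripper's body (76 mm by 85 mm) begins 54 mm behind the grasp point. The pads swing forward as they close: fully open they stand 13 mm farther back than shut.
Start: joints at [-1.199, 0.468, -0.012, 1.603, 0.006, 1.071, -0.056], TCP at [0.262, 0.595, 0.304] pointing down, gripper open.
Joint ranges: [-2.53, 2.53], [-0.31, 2.02], [-1.57, 1.55], [0.28, 2.44], [-1.29, 4.43], [0.15, 1.84], [-2.92, 2.92]. Speed limits (rad/s): [2.57, 2.57, 3.14, 3.14, 3.14, 3.14, 3.14].

### API

Orientations are given as [roll, pitch, yaw] about the fixed x, y, z axes, in that order (R = Rz(yaw) Ry(pitch) Rx(roll)).
In Python, from bench import state, read_camera, calibration, finish_job, cut_out gives the robot as it stands. The module is installed in compiled form; this text tells all that it offers.
- The arm moves only by the tool move_arm, never from a script. Its argument "plan" is a list that holds one entry, the list of rows, each a list of 5 numbers: the shift along the world's x, y, z in mm, then the turn about the world's z in degrees, then the closure, from 0 (fully open) to 1 (shut). In form: [[[tx, ty, tz, twist, claw], ...]]. A call has exactly 10 rows; each row shifts and turns the pose as measured when the row begins; what a row does not reach is not made up. A row lasts 1/8 s, in which the tool goes at most 62.5 mm and 10.7 degrees, less where a joint would pass 70% of its speed; a pose out of reach is approached as far as the arm can. A call is refused whole if a number of a shift passes 62.5 or a number of a turn 10.7, either way. A call with a gripper value outside its range is refused whole. The fingers move at their own pace and stop on an object; the grip force is fixed at half the most. Time passes only in rows, so rows that do not move let the fingers close, or fill a call up. It gives the time, the measured TCP pose, the force and the opening at its end, in the units of the state.
- state(): the state, without advancing time (a new reading comes with each control period).
- read_camera(name): name is "scene" or "top" or "wrist"; returns the picture (420x560x3 uint8, blue, green, red); there is no depth.
- calibration(name): a dict with "fx", "fy", "cx", "cy" (pixels), "position" and "orientation" of the camera in the world; the wrist camera has in their place "T_tool_cam" (4x4, takes a point from camera to tool coordinates, whose origin is the TCP and whose axes are the tool frame's). Camera axes: x right, y up, looking along -z (the intrinsics and any distortion apply to the point x, -y, -z); pixel columns grow to the right and rows downward; lengths in m; the calibration is good to about 2 mm. A picture is of the moment at which its call begins: read the wrist's pose just before it. calibration takes no time and is no camera call.
- finish_job(): hands the job in, once; it reports no verdict.
Trained networks look in the newest picture that a camera, given by its name, has taken for a name from the list of things; names that differ only in an ending like _2 or _b are one class to them, and where a whole thing is asked for, a point or a joint stands for the part that bears it (a point fixed in the world has none). Each returns a list of dicts, best first, with "conf" (0 to 1); they miss things now and then, are a little off and sometimes report something else, mostly with a low value. They report only what shows in the picture. A call takes as long as a camera call. They do not tell look-alikes from the thing itself.
- cut_out(query, camera): "pixels" (420x560 bool, what is visible of it) and "uv" ([column, row] in pixels, amid what is visible of it).
The state is a dict: "t": time; "qpos": joint angles; "qvel": joint speeds; "effort": joint torques, N m; "position": TCP position; "tool_rot": TCP orientation; "ft_force": force on the tool from outside, world axes, zero at the start; "ft_torque": the same for the moment, N m; "gripper_width": opening from 0.0 (shut) to 1.0 (fully open).
Only numpy, scipy, OpenCV 4.12 (cv2) and the standard library are available. Lean on these libraries where they do the work, as an engineer would, in place of code of your own. Each camera call takes 0.05 s, during which the arm holds its last target. There are 200 camera calls.

### The job

Put the five loose steel fittings on the bench away into the blue two-bay bins, each into the bin whose fixed sample on the white shelf at its back is of the same kind (nut, coupling or elbow; the sample's size does not matter). The large nut and the large coupling go in the back bay, next to the sample, the small nut and the small coupling in the front bay, nearer the robot, and the elbow in either bay of its bin; all must lie flat on the bay's floor, with the couplings standing upright as they do now. Do not shift or knock over the mug and the torch.

Things in the scene. Friction and masses are not known exactly. Their poses are not given: they have to be found in the camera images.
- nut_large_mid (a point): Steel, loose on the bench (z = 0), any yaw. Large hexagon nut lying flat: 50 across flats, 58 across corners, 26 high, 30 bore. Point: its centre, 13 above its underside; x axis through the middle of a flat (flats every 60 degrees), z up. Sizes in mm.
- nut_small_mid (a point): Steel, loose on the bench (z = 0), any yaw. Small hexagon nut lying flat: 34 across flats, 39 across corners, 20 high, 18 bore. Point: its centre, 10 above its underside; x axis through the middle of a flat, z up. Sizes in mm.
- coupling_large_mid (a point): Steel, loose on the bench (z = 0), any yaw. Large round hose coupling standing on its wide end: body 44 diameter up to 34 high, then a spigot of 28 diameter up to 56 high, black bore on top. Point: on its axis, 28 above its underside; z up along the axis. Sizes in mm.
- coupling_small_mid (a point): Steel, loose on the bench (z = 0), any yaw. Small round hose coupling standing on its wide end: body 30 diameter up to 24 high, then a spigot of 20 diameter up to 40 high, black bore on top. Point: on its axis, 20 above its underside; z up along the axis. Sizes in mm.
- elbow_leg (a point): Steel, loose on the bench (z = 0), any yaw. 90 degree pipe elbow lying flat: two legs of 24 diameter, 52 by 52 outline, 24 high. Point: on one leg's axis, where it can be gripped: 26 from the corner (crossing of leg axes), 14 from the leg's end, 12 up. x along this leg, away from the corner; y parallel to the other leg (corner to end); z up. Middle of outline: x = -12, y = +14. Sizes in mm.
- bin_nut: Blue bin for nuts. Fixed. Box 164 (x) by 143 (y) mm; floor, walls 4 thick, walls 45 high, 25 high divider at x = 0. Bays 76 (x) by 135 (y) inside, floor 4 above bench: front bay centre x = -40, back bay x = +40. Origin: under the box centre, z = 0; x to the back, away from robot (within 7 deg), z up. Fixed sample on a 6 high white shelf behind, at x = +113: a large hexagon nut, 26 high.
- bin_coupling: Blue bin for couplings. Fixed. Box 164 (x) by 143 (y) mm; floor, walls 4 thick, walls 45 high, 25 high divider at x = 0. Bays 76 (x) by 135 (y) inside, floor 4 above bench: front bay centre x = -40, back bay x = +40. Origin: under the box centre, z = 0; x to the back, away from robot (within 7 deg), z up. Fixed sample on a 6 high white shelf behind, at x = +113: a large round coupling, 56 high.
- bin_elbow: Blue bin for elbows. Fixed. Box 164 (x) by 143 (y) mm; floor, walls 4 thick, walls 45 high, 25 high divider at x = 0. Bays 76 (x) by 135 (y) inside, floor 4 above bench: front bay centre x = -40, back bay x = +40. Origin: under the box centre, z = 0; x to the back, away from robot (within 7 deg), z up. Fixed sample on a 6 high white shelf behind, at x = +113: a pipe elbow, 24 high.
- mug: Bystander: white mug with a handle, 76 diameter, 85 high, on the bench left of the bins. Origin under its centre. Sizes in mm.
- torch: Bystander: black hand torch standing on its head, 44 diameter, 115 high, on the bench right of the bins. Origin under its centre. Sizes in mm.
Mind the look-alikes: they are no part of the job. Leave any yellow look-alike of the part that bears elbow_leg alone. What is shaped like the part that bears nut_small_mid but turquoise is not meant.

How it is judged:
At the end, for the whole second after the job is handed in: In their own bins: large nut and large coupling in the back bay, small nut and small coupling in the front bay, elbow in either bay; each flat on the bay floor (height within 3 mm), couplings upright on their wide ends (within 7 degrees), all released and at rest (x of nut_large_mid in the frame of bin_nut between 0.002 and 0.08 m and y of nut_large_mid in the frame of bin_nut between -0.0675 and 0.0675 m and z of nut_large_mid in the frame of bin_nut between 0.014 and 0.02 m and linear speed of each of nut_large, nut_small, coupling_large, coupling_small, elbow below 0.02 m/s and x of nut_small_mid in the frame of bin_nut between -0.08 and -0.002 m and y of nut_small_mid in the frame of bin_nut between -0.0675 and 0.0675 m and z of nut_small_mid in the frame of bin_nut between 0.011 and 0.017 m and x of coupling_large_mid in the frame of bin_coupling between 0.002 and 0.08 m and y of coupling_large_mid in the frame of bin_coupling between -0.0675 and 0.0675 m and z of coupling_large_mid in the frame of bin_coupling between 0.029 and 0.035 m and angle between each of coupling_large_mid, coupling_small_mid's own z axis and vertical below 0.12 rad and x of coupling_small_mid in the frame of bin_coupling between -0.08 and -0.002 m and y of coupling_small_mid in the frame of bin_coupling between -0.0675 and 0.0675 m and z of coupling_small_mid in the frame of bin_coupling between 0.021 and 0.027 m and x of elbow_leg in the frame of bin_elbow between -0.08 and 0.08 m and y of elbow_leg in the frame of bin_elbow between -0.0675 and 0.0675 m and z of elbow_leg in the frame of bin_elbow between 0.013 and 0.019 m and (angle between elbow_leg's own z axis and vertical below 0.12 rad or angle between elbow_leg's own z axis and vertical above 3.02 rad)); the robot touches nothing.
It fails at once if the mug is shifted by more than 20 mm or tipped over (distance of mug from where it was at the start of the episode above 0.02 m or angle between mug's own z axis and vertical above 0.3 rad).
It fails at once if the torch is shifted by more than 20 mm or tipped over (distance of torch from where it was at the start of the episode above 0.02 m or angle between torch's own z axis and vertical above 0.3 rad).
It also fails if it takes over 128 s, if anything falls off the work surface, if the arm or the gripper's body presses on something with over 40 N, if the wrist force passes 120 N, or if a joint passes its speed limit or range.

## Working session

There is one attempt and no reset: what is moved stays moved. The work goes in short steps, Python scripts to look and compute and a tool call to move; the robot and the scene stay as the last step left them, time stands still between calls to the robot, and variables do not carry over. Pictures are saved under pics/ and viewed, on a budget of 14 in all, crops included, one or two more only if the job needs it, and the job is handed in when it is done.

Besides the shell and the picture viewer there is one more tool, called after ">>>" as name([rows], argument=value, ...), one row to a line, values as JSON. move_arm: Moves the arm, as the interface text tells. Its arguments: {"type":"object","properties":{"plan":{"type":"array"}},"required":["plan"]}

```bash
mkdir -p pics
python3 - <<'E'
from bench import *
import cv2
for n in ("scene","top"):
    cv2.imwrite(f"pics/{n}0.png",read_camera(n)); c=calibration(n); print(n,c)
print(calibration("wrist")); print(state())
E
```

```text
scene {'fx': 506.33444604689237, 'fy': 506.33444604689237, 'cx': 276.4234357061953, 'cy': 209.49460261636267, 'position': array([1.20456599, 0.58331628, 1.11274873]), 'orientation': array([0.72085714, 0.01236525, 2.22959052])}
top {'fx': 484.36901346011825, 'fy': 484.36901346011825, 'cx': 276.27989305093405, 'cy': 210.75096469844016, 'position': array([0.19300056, 0.01785635, 1.47124807]), 'orientation': array([ 0.18909769, -0.00439646, -1.59394511])}
{'fx': 321.5887439250502, 'fy': 321.5887439250502, 'cx': 278.7215649207322, 'cy': 208.11977839314372, 'T_tool_cam': array([[ 9.99999592e-01, -6.94803104e-05, -9.00903088e-04,
        -2.44122593e-04],
       [-3.09289450e-04, -9.63131534e-01, -2.69030763e-01,
        -6.98284260e-02],
       [-8.48995832e-04,  2.69030932e-01, -9.63131163e-01,
        -7.03912080e-02],
       [ 0.00000000e+00,  0.00000000e+00,  0.00000000e+00,
         1.00000000e+00]])}
{'t': 0.1, 'qpos': array([-1.19905046,  0.46830654, -0.01160088,  1.60350314,  0.00600846,
        1.07139193, -0.05627533]), 'qvel': array([ 7.28114984e-04, -2.12177076e-03, -2.13816287e-03, -2.48359365e-03,
        3.65864305e-05,  6.44164610e-04,  3.81110700e-04]), 'effort': array([ 3.88038461e-04, -5.33524811e+01,  2.11104116e-02, -2.51967967e+01,
        1.14661336e-02,  4.35289476e-03,  3.49896197e-06]), 'position': array([0.26182757, 0.59452908, 0.30303393]), 'tool_rot': array([3.14147033e+00, 1.56995486e-03, 1.15601275e+00]), 'ft_force': array([-0.36692828,  0.19203871, -1.22913592]), 'ft_torque': array([-0.00444114,  0.01034814,  0.01231245]), 'gripper_width': 0.9998987512224562}
```

View pics/top0.png

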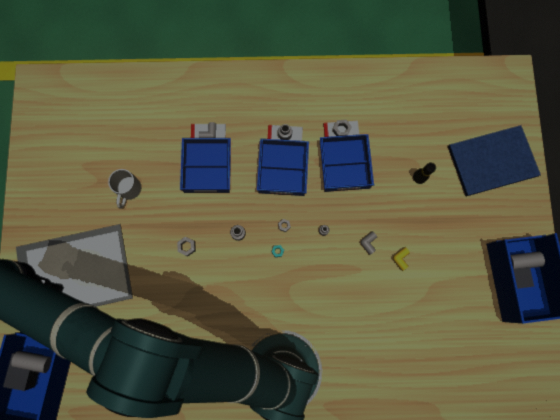

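View pics/scene0.png

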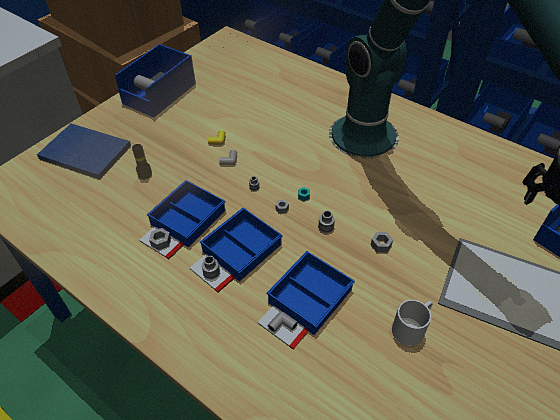

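```bash
cat > h.py <<'E'
from bench import *
import numpy as np, cv2
from scipy.spatial.transform import Rotation as R
def pose(n):
    c=calibration(n); K=np.array([[c['fx'],0,c['cx']],[0,c['fy'],c['cy']],[0,0,1]])
    if n=='wrist':
        s=state(); T=np.eye(4); T[:3,:3]=R.from_euler('xyz',s['tool_rot']).as_matrix(); T[:3,3]=s['position']
        T=T@c['T_tool_cam']; return K,T[:3,:3],T[:3,3]
    return K,R.from_euler('xyz',c['orientation']).as_matrix(),np.array(c['position'])
def unproj(P,uv,z):
    K,A,p=P; uv=np.atleast_2d(uv).astype(float)
    d=np.c_[(uv[:,0]-K[0,2])/K[0,0],-(uv[:,1]-K[1,2])/K[1,1],-np.ones(len(uv))]@A.T
    return p+d*((z-p[2])/d[:,2])[:,None]
def proj(P,X):
    K,A,p=P; q=(np.atleast_2d(X)-p)@A
    return np.c_[K[0,2]+K[0,0]*q[:,0]/-q[:,2],K[1,2]-K[1,1]*q[:,1]/-q[:,2]]
E
python3 - <<'E'
from h import *
for n in ('top','scene'):
    read_camera(n); P=pose(n)
    for q,z in (('nut_large_mid',.013),('nut_small_mid',.01),('coupling_large_mid',.028),('coupling_small_mid',.02),('elbow_leg',.012),('bin_nut',.02),('bin_coupling',.02),('bin_elbow',.02),('mug',.04),('torch',.055)):
        for d in cut_out(q,n)[:4]:
            print(n,q,round(d['conf'],2),np.round(d['uv']),np.round(unproj(P,d['uv'],z)[0][:2],3),d['pixels'].sum())
print(state()['t'])
E
```

```text
top nut_large_mid 0.75 [186. 245.] [0.373 0.279] 236
top nut_small_mid 0.56 [283. 223.] [ 0.434 -0.014] 99
top coupling_large_mid 0.65 [238. 234.] [0.401 0.12 ] 189
top coupling_small_mid 0.4 [324. 232.] [ 0.403 -0.138] 58
top coupling_small_mid 0.34 [368. 244.] [ 0.363 -0.27 ] 210
top elbow_leg 0.68 [401. 258.] [ 0.32  -0.369] 218
top elbow_leg 0.56 [368. 240.] [ 0.374 -0.27 ] 196
top bin_nut 0.89 [345. 157.] [ 0.635 -0.213] 3267
top bin_coupling 0.72 [281. 163.] [ 0.623 -0.013] 3149
top bin_coupling 0.52 [238. 234.] [0.402 0.123] 170
top bin_elbow 0.69 [288. 223.] [ 0.431 -0.029] 113
top mug 0.87 [123. 183.] [0.562 0.47 ] 782
top torch 0.75 [424. 173.] [ 0.571 -0.446] 259
scene nut_large_mid 0.71 [380. 244.] [0.379 0.281] 388
scene nut_small_mid 0.54 [302. 194.] [0.353 0.005] 128
scene coupling_small_mid 0.4 [251. 181.] [ 0.409 -0.147] 131
scene elbow_leg 0.69 [230. 160.] [ 0.372 -0.263] 178
scene elbow_leg 0.56 [216. 140.] [ 0.326 -0.366] 157
scene bin_nut 0.94 [179. 214.] [ 0.634 -0.227] 3688
scene bin_coupling 0.92 [235. 247.] [ 0.628 -0.021] 4196
scene bin_elbow 0.82 [302. 299.] [0.65  0.218] 5225
scene mug 0.74 [414. 321.] [0.549 0.468] 1417
scene torch 0.61 [141. 166.] [ 0.587 -0.428] 428
1.2
```

>>> move_arm([
  [[15,-55,0,3,0],[15,-55,0,3,0],[15,-55,0,3,0],[15,-55,0,3,0],[15,-55,0,3,0],[15,-55,0,3,0],[15,-55,0,3,0],[15,-55,0,3,0],[15,-55,0,0,0],[0,0,0,0,0]],
])

```text
t: 2.45
position: [0.3983, 0.0849, 0.3055]
tool_rot: [3.136, -0.006, 1.589]
ft_force: [-0.4, 0.7, -0.3]
gripper_width: 1.003
```

```bash
cat > look.py <<'E'
from h import *
import sys
P=pose('wrist'); I=read_camera('wrist'); cv2.imwrite(f'pics/{sys.argv[1]}.png',I)
np.savez(f'pics/{sys.argv[1]}.npz',K=P[0],A=P[1],p=P[2])
H={'nut_large_mid':.026,'nut_small_mid':.02,'coupling_large_mid':.056,'coupling_small_mid':.04,'elbow_leg':.012,'bin_nut':.045,'bin_coupling':.045,'bin_elbow':.045}
for q in (sys.argv[2:] or H):
    for d in cut_out(q,'wrist')[:4]:
        print(q,round(d['conf'],2),np.round(d['uv']),np.round(unproj(P,d['uv'],H[q]/2)[0][:2],4),d['pixels'].sum())
E
python3 look.py w1
```

```text
nut_large_mid 0.59 [458. 156.] [0.3677 0.2881] 1975
nut_small_mid 0.83 [201. 131.] [0.3456 0.0006] 804
nut_small_mid 0.82 [183. 204.] [ 0.4292 -0.0251] 774
coupling_large_mid 0.73 [311. 187.] [0.4022 0.1227] 1373
coupling_small_mid 0.66 [ 80. 187.] [ 0.4092 -0.1357] 905
bin_nut 0.94 [ 63. 305.] [ 0.5592 -0.1785] 5390
bin_coupling 0.67 [212. 319.] [0.5757 0.0062] 6473
bin_elbow 0.98 [353. 325.] [0.582  0.1853] 4512
```

View pics/w1.png

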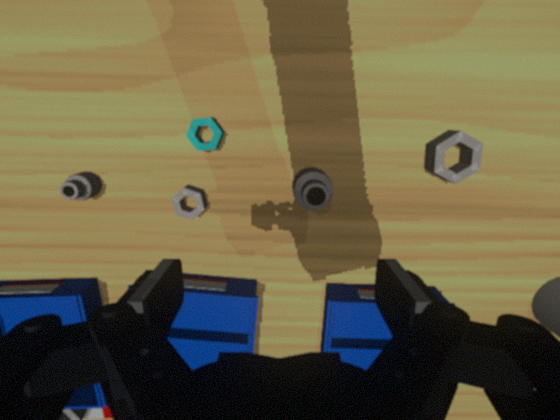

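```bash
cat > nut.py <<'E'
from h import *
import sys
def load(n):
    z=np.load(f'pics/{n}.npz'); return cv2.imread(f'pics/{n}.png'),(z['K'],z['A'],z['p'])
def hexfit(n,uv,r,af,h):
    """fit hexagonal top-face outline by maximising edge gradient; returns xy, flat-normal angle deg"""
    I,P=load(n); g=cv2.GaussianBlur(cv2.cvtColor(I,cv2.COLOR_BGR2GRAY).astype(np.float32),(0,0),1)
    G=cv2.magnitude(cv2.Sobel(g,5,1,0),cv2.Sobel(g,5,0,1))
    from scipy.ndimage import map_coordinates
    from scipy.optimize import minimize
    c0=unproj(P,uv,h)[0][:2]; t=np.linspace(0,2*np.pi,120,endpoint=False)
    def pts(v,rad=None):
        a=t-v[2]; k=np.round(a/(np.pi/3))*np.pi/3; rr=(af/2)/np.cos(a-k)
        return np.c_[v[0]+rr*np.cos(t),v[1]+rr*np.sin(t),np.full(len(t),h)]
    f=lambda v:-map_coordinates(G,proj(P,pts(v))[:,::-1].T,order=1).mean()
    best=min(((f([c0[0]+dx,c0[1]+dy,a]),dx,dy,a) for dx in np.arange(-.008,.0081,.001) for dy in np.arange(-.008,.0081,.001) for a in np.radians(np.arange(-30,30,3))))
    r=minimize(f,[c0[0]+best[1],c0[1]+best[2],best[3]],method='Nelder-Mead',options=dict(initial_simplex=[[c0[0]+best[1]+i,c0[1]+best[2]+j,best[3]+k] for i,j,k in((0,0,0),(.001,0,0),(0,.001,0),(0,0,.05))]))
    return np.round(r.x[:2],4),round(np.degrees(r.x[2])%60,1),round(r.fun,1),round(f([*c0,0]),1)
E
python3 - <<'E'
from nut import *
I,P=load('w1')
print(hexfit('w1',(458,157),0,.05,.026),hexfit('w1',(189,203),0,.034,.02))
print(unproj(P,[(316,193)],.056),unproj(P,[(69,190)],.04))
cv2.imwrite('pics/c1.png',cv2.resize(I[110:240,40:500],None,fx=1.7,fy=1.7,interpolation=2))
E
```

```text
(array([0.3674, 0.2811]), np.float64(33.5), np.float64(-82.6), np.float32(-54.0)) (array([ 0.423 , -0.0091]), np.float64(43.1), np.float64(-95.9), np.float32(-54.6))
[[0.40277671 0.1251773  0.056     ]] [[ 0.40772608 -0.13575786  0.04      ]]
```

View pics/c1.png

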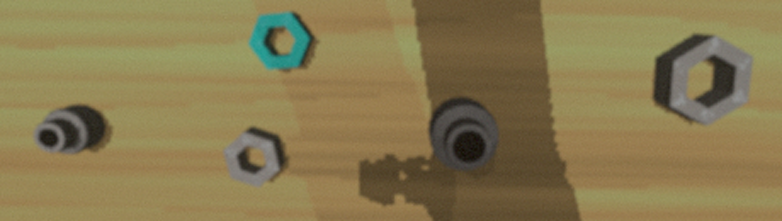

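>>> move_arm([
  [[4,40,-40,0,0],[0,0,-45,0,0],[0,0,-45,0,0],[0,0,-45,0,0],[0,0,-30,0,0],[0,0,-15,0,0],[0,0,0,0,1],[0,0,0,0,1],[0,0,0,0,1],[0,0,0,0,1]],
])

```text
t: 4.15
position: [0.403, 0.1351, 0.0811]
tool_rot: [3.13, -0.01, 1.606]
ft_force: [0.4, 0.1, -3.4]
gripper_width: 0.496
```

>>> move_arm([
  [[0,0,20,0,1],[0,0,40,0,1],[0,-5,50,0,1],[10,-30,40,0,1],[20,-30,20,0,1],[20,-30,0,0,1],[10,-20,0,0,1],[0,0,0,0,1],[0,0,0,0,1],[0,0,0,0,1]],
])

```text
t: 5.4
position: [0.4614, 0.0207, 0.2595]
tool_rot: [3.124, -0.014, 1.615]
ft_force: [0.2, 0.4, -3.0]
gripper_width: 0.491
```

```bash
python3 - <<'E'
from h import *
from scipy.optimize import minimize
Ps={n:pose(n) for n in('top','scene')}
Is={n:cv2.imread(f'pics/{n}0.png') for n in Ps}
M={}
for n,I in Is.items():
    h=cv2.cvtColor(I,cv2.COLOR_BGR2HSV); M[n]=cv2.inRange(h,(105,150,30),(130,255,255))
def hull(v,P):
    c,s=np.cos(v[2]),np.sin(v[2])
    X=[(v[0]+c*a-s*b,v[1]+s*a+c*b,z) for a in(-.082,.082) for b in(-.0715,.0715) for z in(0,.045)]
    return cv2.convexHull(proj(P,X).astype(np.float32))
def cost(v,ns=('top','scene')):
    t=0
    for n in ns:
        m=np.zeros((420*4,560*4),np.uint8); cv2.fillConvexPoly(m,np.round(hull(v,Ps[n])*4+2).astype(int),255)
        m=cv2.resize(m,(560,420),interpolation=cv2.INTER_AREA)/255.
        x0,y0,w,h=cv2.boundingRect(hull(v,Ps[n])); s=np.s_[y0-6:y0+h+6,x0-6:x0+w+6]
        k=cv2.morphologyEx(M[n],cv2.MORPH_CLOSE,np.ones((7,7)))[s]/255.
        t+=np.minimum(m[s],k).sum()/np.maximum(m[s],k).sum()
    return -t
for nm,x in (('elbow',(.62,.218)),('coupling',(.62,-.013)),('nut',(.63,-.215))):
    for ns in (('top',),('scene',),('top','scene')):
        v0=np.array([*x,0]); 
        for _ in range(2):
            r=minimize(cost,v0,args=(ns,),method='Nelder-Mead',options=dict(initial_simplex=[v0,v0+[.015,0,0],v0+[0,.015,0],v0+[0,0,.08]],xatol=1e-5)); v0=r.x
        c,s=np.cos(v0[2]),np.sin(v0[2])
        print(nm,ns,np.round(v0[:2],4),round(np.degrees(v0[2]),1),round(r.fun,3),'front',np.round(v0[:2]-.04*np.array([c,s]),4),'back',np.round(v0[:2]+.04*np.array([c,s]),4))
E
python3 look.py w2 bin_coupling
```

```text
elbow ('top',) [0.6245 0.2215] -1.4 -0.923 front [0.5845 0.2225] back [0.6644 0.2205]
elbow ('scene',) [0.6181 0.2188] -1.1 -0.927 front [0.5781 0.2196] back [0.6581 0.218 ]
elbow ('top', 'scene') [0.619  0.2201] -0.9 -1.828 front [0.579  0.2207] back [0.659  0.2194]
coupling ('top',) [ 0.6121 -0.0169] -4.8 -0.903 front [ 0.5722 -0.0135] back [ 0.652  -0.0203]
coupling ('scene',) [ 0.6049 -0.019 ] -4.0 -0.72 front [ 0.565  -0.0162] back [ 0.6448 -0.0218]
coupling ('top', 'scene') [ 0.6073 -0.0168] -4.8 -1.616 front [ 0.5674 -0.0134] back [ 0.6472 -0.0201]
nut ('top',) [ 0.6198 -0.2133] 2.3 -0.921 front [ 0.5798 -0.2149] back [ 0.6597 -0.2117]
nut ('scene',) [ 0.6167 -0.2133] 3.2 -0.673 front [ 0.5768 -0.2155] back [ 0.6567 -0.211 ]
nut ('top', 'scene') [ 0.6178 -0.2135] 2.6 -1.595 front [ 0.5779 -0.2153] back [ 0.6578 -0.2117]
bin_coupling 0.94 [187. 262.] [ 0.5435 -0.0671] 3422
```

View pics/w2.png

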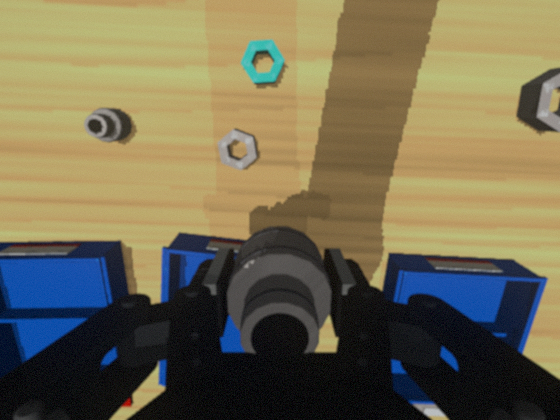

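>>> move_arm([
  [[20,-5,0,-2,1],[40,-8,0,-3,1],[40,-8,0,-2,1],[40,-8,0,0,1],[25,-6,0,0,1],[10,-3,0,0,1],[5,-2,0,0,1],[2,0,0,0,1],[0,0,0,0,1],[0,0,0,0,1]],
])

```text
t: 6.75
position: [0.6444, -0.0141, 0.2572]
tool_rot: [3.132, -0.017, 1.498]
ft_force: [-0.9, -0.1, -3.4]
gripper_width: 0.495
```

>>> move_arm([
  [[3,-4,-20,0,1],[1,-2,-40,0,1],[0,0,-40,0,1],[0,0,-35,0,1],[0,0,-18,0,1],[0,0,-10,0,1],[0,0,-5,0,1],[0,0,0,0,1],[0,0,0,0,1],[0,0,0,0,1]],
])

```text
t: 8.0
position: [0.6494, -0.0217, 0.0875]
tool_rot: [3.127, -0.019, 1.498]
ft_force: [-0.6, -0.1, -2.7]
gripper_width: 0.496
```

>>> move_arm([
  [[0,0,-2,0,1],[0,0,0,0,1],[0,0,0,0,0.3],[0,0,0,0,0.3],[0,0,0,0,0.3],[0,0,10,0,0.3],[0,0,30,0,0.3],[0,0,50,0,0.3],[0,0,40,0,0.3],[0,0,20,0,0.3]],
])

```text
t: 9.25
position: [0.6493, -0.022, 0.2418]
tool_rot: [3.126, -0.019, 1.498]
ft_force: [0.2, -0.3, -0.1]
gripper_width: 0.702
```

>>> move_arm([
  [[-15,20,0,2,0],[-30,40,0,2,0],[-40,50,0,2,0],[-45,50,0,2,0],[-45,50,0,0,0],[-45,50,0,0,0],[-25,30,0,0,0],[-5,10,0,0,0],[0,0,0,0,0],[0,0,0,0,0]],
])

```text
t: 10.5
position: [0.4076, 0.2685, 0.2536]
tool_rot: [3.106, -0.023, 1.637]
ft_force: [0.0, 0.1, 0.0]
gripper_width: 1.001
```

```bash
cat > near.py <<'E'
from nut import *
import sys
q,n,af,h=sys.argv[1],sys.argv[2],float(sys.argv[3]),float(sys.argv[4])
s=state(); P=pose('wrist'); I=read_camera('wrist'); cv2.imwrite(f'pics/{n}.png',I); np.savez(f'pics/{n}.npz',K=P[0],A=P[1],p=P[2])
print('tcp',np.round(s['position'],4),'yaw',round(np.degrees(s['tool_rot'][2]),1))
for d in cut_out(q,'wrist')[:3]:
    vs,us=np.nonzero(d['pixels']); print(q,round(d['conf'],2),np.round(d['uv']),us.min(),us.max(),vs.min(),vs.max(),'mean colour',I[d['pixels']].mean(0).round(),np.round(unproj(P,d['uv'],h/2)[0],4))
    if af: print('hexfit',hexfit(n,d['uv'],0,af,h))
E
python3 near.py nut_large_mid w3 .05 .026
python3 - <<'E'
from nut import *
I,_=load('w3'); I
E
```

```text
tcp [0.4076 0.2685 0.2536] yaw 93.8
nut_large_mid 0.62 [291. 156.] 261 316 112 175 mean colour [71. 76. 80.] [0.3805 0.2851 0.013 ]
hexfit (array([0.375 , 0.2904]), np.float64(2.1), np.float64(-26.6), np.float32(-7.9))
```

View pics/w3.png

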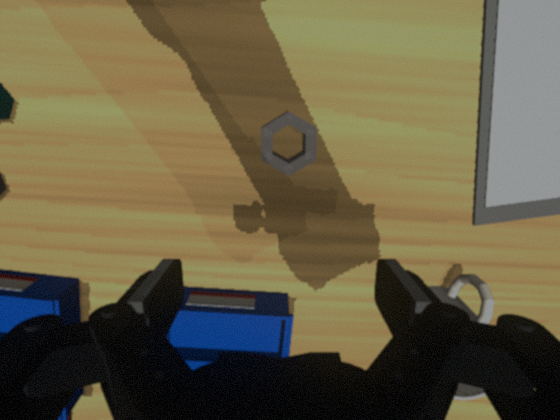

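Run:
```python
from nut import *
I,P=load('w3'); print(unproj(P,[(289,143)],.026),unproj(P,[(291,145)],.013))
I,P=load('w1'); print('small nut top',unproj(P,[(189,202)],.02),'large',unproj(P,[(458,156)],.026))
```

```text
[[0.36675648 0.28132553 0.026     ]] [[0.36987155 0.28417776 0.013     ]]
small nut top [[ 0.424193   -0.01468709  0.02      ]] large [[0.36601698 0.28102594 0.026     ]]
```

>>> move_arm([
  [[-20,6,-30,0,0],[-20,5,-45,0,0],[-4,1,-45,0,0],[0,0,-30,0,0],[0,0,-12,0,0],[0,0,-6,0,0],[0,0,-2,0,0],[0,0,-2,0,0],[0,0,0,0,0],[0,0,0,0,0]],
])

```text
t: 11.85
position: [0.3704, 0.2772, 0.0806]
tool_rot: [3.096, -0.028, 1.623]
ft_force: [-0.8, -0.4, 1.2]
gripper_width: 1.0
```

>>> move_arm([
  [[-3,2,-3,0,0],[-2,1,-2,0,0],[0,0,0,0,0.4],[0,0,0,0,0.6],[0,0,0,0,1],[0,0,0,0,1],[0,0,0,0,1],[0,0,0,0,1],[0,0,10,0,1],[0,0,20,0,1]],
])

```text
t: 13.1
position: [0.3638, 0.2795, 0.1056]
tool_rot: [3.099, -0.025, 1.623]
ft_force: [0.0, 1.0, -2.8]
gripper_width: 0.572
```

>>> move_arm([
  [[0,-10,40,0,1],[20,-40,50,0,1],[40,-60,20,0,1],[40,-60,0,0,1],[40,-60,0,0,1],[40,-60,0,0,1],[40,-60,0,0,1],[30,-60,0,0,1],[20,-40,0,0,1],[5,-10,0,0,1]],
])

```text
t: 14.35
position: [0.6074, -0.1404, 0.217]
tool_rot: [3.094, -0.028, 1.63]
ft_force: [0.3, 0.4, -2.8]
gripper_width: 0.57
```

>>> move_arm([
  [[15,-25,0,0,1],[20,-30,0,0,1],[9,-15,0,0,1],[3,-3,-20,0,1],[0,0,-40,0,1],[0,0,-30,0,1],[0,0,-18,0,1],[0,0,-8,0,1],[0,0,-4,0,1],[0,0,0,0,1]],
])

```text
t: 15.6
position: [0.6513, -0.2037, 0.0889]
tool_rot: [3.103, -0.039, 1.639]
ft_force: [-0.1, 0.1, -2.0]
gripper_width: 0.569
```

>>> move_arm([
  [[3,-5,-4,0,1],[1,-3,-4,0,1],[0,0,-1,0,1],[0,0,0,0,1],[0,0,0,0,0.25],[0,0,0,0,0.25],[0,0,0,0,0.25],[0,0,10,0,0.25],[0,0,30,0,0.25],[0,0,50,0,0.25]],
])

```text
t: 16.85
position: [0.6558, -0.2125, 0.1725]
tool_rot: [3.103, -0.039, 1.638]
ft_force: [1.0, -0.2, 0.6]
gripper_width: 0.751
```

>>> move_arm([
  [[-10,-2,30,0,0],[-30,-4,30,0,0],[-40,-5,10,0,0],[-45,-5,0,0,0],[-45,-5,0,0,0],[-40,-5,0,0,0],[-15,-2,0,0,0],[-5,0,0,0,0],[0,0,0,0,0],[0,0,0,0,0]],
])

```text
t: 18.1
position: [0.4257, -0.2415, 0.2579]
tool_rot: [3.08, -0.031, 1.642]
ft_force: [-1.0, 0.0, 0.0]
gripper_width: 1.003
```

```bash
python3 near.py elbow_leg w4 0 .024;python3 near.py coupling_small_mid w4 0 .04
```

```text
tcp [ 0.4257 -0.2415  0.2579] yaw 94.1
elbow_leg 0.98 [239. 111.] 214 268 70 148 mean colour [109. 115. 119.] [ 0.3672 -0.2738  0.012 ]
elbow_leg 0.87 [128.  47.] 103 162 0 84 mean colour [  3. 138. 147.] [ 0.3209 -0.3714  0.012 ]
tcp [ 0.4255 -0.2414  0.2576] yaw 94.1
coupling_small_mid 0.67 [378. 167.] 360 397 149 182 mean colour [51. 58. 62.] [ 0.4088 -0.1375  0.02  ]
coupling_small_mid 0.47 [242. 110.] 214 268 69 149 mean colour [108. 114. 119.] [ 0.3649 -0.2708  0.02  ]
```

View pics/w4.png

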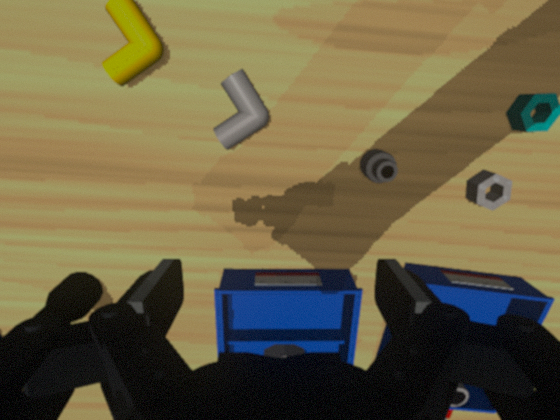

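Run:
```python
from nut import *
I,P=load('w4')
read_camera('wrist'); m=cut_out('elbow_leg','wrist')[0]['pixels']
v,u=np.nonzero(m); X=unproj(P,np.c_[u,v],.012)[:,:2]
# fit corner+yaw by template IoU-like: points' distance to L skeleton
from scipy.optimize import minimize
def segd(X,a,b):
    t=np.clip(((X-a)@(b-a))/((b-a)@(b-a)),0,1); return np.linalg.norm(X-a-t[:,None]*(b-a),axis=1)
g=np.stack(np.meshgrid(np.arange(X[:,0].min()-.02,X[:,0].max()+.02,.001),np.arange(X[:,1].min()-.02,X[:,1].max()+.02,.001)),-1).reshape(-1,2)
uv=np.round(proj(P,np.c_[g,np.full(len(g),.012)])).astype(int); ok=(uv>=0).all(1)&(uv[:,0]<560)&(uv[:,1]<420); M=np.zeros(len(g),bool); M[ok]=m[uv[ok,1],uv[ok,0]]
def soft(v):
    c=v[:2]; a,b=np.array([np.cos(v[2]),np.sin(v[2])]),np.array([-np.sin(v[2]),np.cos(v[2])])
    q=(g-c)@np.c_[a,b]
    def box(x,y): return np.maximum(np.maximum(-x-.012,x-.04),np.abs(y)-.012)
    d=np.minimum(box(q[:,0],q[:,1]),box(q[:,1],q[:,0])); return 1/(1+np.exp(d/.0008))
def f(v): s=soft(v); return -np.minimum(s,M).sum()/np.maximum(s,M).sum()
c0=X.mean(0); best=min((minimize(f,[*c0,a],method='Nelder-Mead',options=dict(initial_simplex=[[c0[0]+i,c0[1]+j,a+k] for i,j,k in((0,0,0),(.02,0,0),(0,.02,0),(0,0,.4))])) for a in np.arange(0,6.28,.7)),key=lambda r:r.fun)
v=best.x; print(best.fun,np.round(v[:2],4),np.degrees(v[2])%360)
for k in (0,1):
    a=v[2]+k*np.pi/2; print('leg dir',np.degrees(a)%360,'grip pt',np.round(v[:2]+.027*np.array([np.cos(a),np.sin(a)]),4),'jaw yaw',np.degrees(a)%180-90)
print(unproj(P,[(252,112),(232,75),(221,138)],.012))
print('smallcoup',unproj(P,[(387,171)],.04),'smallnut',unproj(P,[(494,191)],.02))
```

```text
-0.8687072609584037 [ 0.3701 -0.259 ] 215.79922749353196
leg dir 215.79922749353196 grip pt [ 0.3482 -0.2748] jaw yaw -54.20077250646804
leg dir 305.79922749353193 grip pt [ 0.3859 -0.2809] jaw yaw 35.79922749353193
[[ 0.36649706 -0.26201609  0.012     ]
 [ 0.33605674 -0.28122433  0.012     ]
 [ 0.392208   -0.29024924  0.012     ]]
smallcoup [[ 0.40794043 -0.1364227   0.04      ]] smallnut [[ 0.42510463 -0.01635887  0.02      ]]
```

>>> move_arm([
  [[-10,-5,-10,5,0],[-20,-8,-20,8,0],[-20,-10,-30,8,0],[-18,-8,-30,7,0],[-8,-4,-20,4,0],[-3,-2,-10,0,0],[0,0,0,0,0],[0,0,0,0,0],[0,0,0,0,0],[0,0,0,0,0]],
])

```text
t: 19.65
position: [0.3474, -0.2792, 0.136]
tool_rot: [3.078, -0.027, 2.216]
ft_force: [-0.1, -0.3, 0.0]
gripper_width: 0.995
```

>>> move_arm([
  [[-1,1,-15,-1,0],[0,0,-20,0,0],[0,0,-13,0,0],[0,0,-6,0,0],[0,0,-3,0,0],[0,0,-1,0,0],[0,0,0,0,0.4],[0,0,0,0,0.6],[0,0,0,0,1],[0,0,0,0,1]],
])

```text
t: 20.9
position: [0.3494, -0.2786, 0.0796]
tool_rot: [3.076, -0.02, 2.201]
ft_force: [-0.1, 1.0, 2.2]
gripper_width: 0.255
```

>>> move_arm([
  [[0,0,15,0,1],[0,0,35,0,1],[10,20,50,-4,1],[25,45,20,-6,1],[30,60,0,-8,1],[30,60,0,-8,1],[30,60,0,-6,1],[30,50,0,-4,1],[15,25,0,0,1],[0,5,0,0,1]],
])

```text
t: 22.15
position: [0.5096, 0.0305, 0.2113]
tool_rot: [3.066, -0.019, 1.577]
ft_force: [-0.3, -0.7, -2.7]
gripper_width: 0.251
```

```bash
python3 near.py elbow_leg w5 0 .024
```

```text
tcp [0.5096 0.0305 0.2113] yaw 90.4
elbow_leg 0.88 [276. 283.] 195 304 229 340 mean colour [73. 72. 73.] [0.6066 0.033  0.012 ]
```

View pics/w5.png

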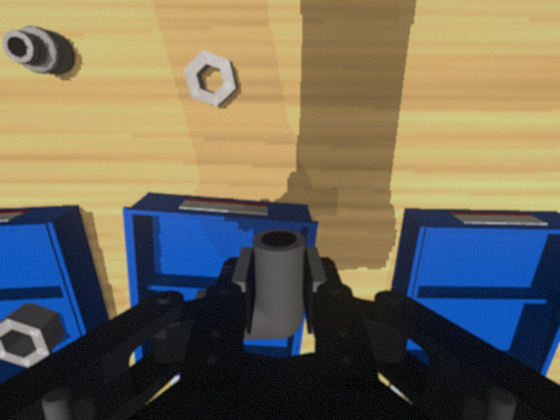

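>>> move_arm([
  [[5,15,0,0,1],[12,45,0,0,1],[13,45,0,0,1],[12,45,0,0,1],[8,28,0,0,1],[3,10,0,0,1],[0,2,0,0,1],[0,0,0,0,1],[0,0,-10,0,1],[0,0,-20,0,1]],
])

```text
t: 23.5
position: [0.5625, 0.2132, 0.1818]
tool_rot: [3.067, -0.015, 1.553]
ft_force: [0.5, -0.5, -1.8]
gripper_width: 0.252
```

>>> move_arm([
  [[1,4,-30,0,1],[0,2,-30,0,1],[0,0,-20,0,1],[0,0,-8,0,1],[0,0,-3,0,1],[0,0,-1,0,1],[0,0,-1,0,1],[0,0,0,0,1],[0,0,0,0,1],[0,0,0,0,1]],
])

```text
t: 24.75
position: [0.5639, 0.2133, 0.0855]
tool_rot: [3.066, -0.013, 1.545]
ft_force: [0.1, -0.5, -1.9]
gripper_width: 0.252
```

>>> move_arm([
  [[0,0,-2,0,1],[0,0,0,0,1],[0,0,0,0,0.5],[0,0,0,0,0.5],[0,0,0,0,0.5],[0,0,10,0,0.5],[0,0,30,0,0.5],[0,0,50,0,0.5],[0,0,40,0,0.5],[0,0,10,0,0.5]],
])

```text
t: 26.0
position: [0.5635, 0.2133, 0.2295]
tool_rot: [3.065, -0.014, 1.545]
ft_force: [0.8, -0.3, -0.2]
gripper_width: 0.5
```

Run:
```python
from nut import *
I,P=load('w5'); print(unproj(P,[(211,79)],.02),hexfit('w5',(211,79),0,.034,.02))
c=np.array([(208,50),(184,70),(190,98),(216,107),(238,95),(234,62)]);X=unproj(P,c,.02)[:,:2]; print(X.mean(0),np.degrees(np.arctan2(*(X-X.mean(0))[:,::-1].T))%60, np.linalg.norm(X-X.mean(0),axis=1))
print('coup',unproj(P,[(20,46)],.04))
```

```text
[[ 0.42642527 -0.01559375  0.02      ]] (array([ 0.426 , -0.0167]), np.float64(41.4), np.float64(-98.2), np.float32(-64.7))
[ 0.42762869 -0.01515066] [ 3.73200489 10.01594117  5.57814323  6.35431519  2.74708156  7.0710299 ] [0.02054633 0.02094457 0.02090601 0.01861317 0.02139731 0.02123357]
coup [[ 0.40802903 -0.13482312  0.04      ]]
```

>>> move_arm([
  [[-8,-15,0,2,0],[-20,-35,0,3,0],[-28,-45,-5,3,0],[-28,-45,-15,3,0],[-28,-45,-20,0,0],[-18,-30,-20,0,0],[-8,-12,-10,0,0],[-3,-3,0,0,0],[0,0,0,0,0],[0,0,0,0,0]],
])

```text
t: 27.25
position: [0.4181, -0.0194, 0.1589]
tool_rot: [3.062, -0.016, 1.748]
ft_force: [-0.7, -0.4, 0.2]
gripper_width: 1.002
```

>>> move_arm([
  [[3,1,-20,0,0],[1,0,-25,0,0],[0,0,-20,0,0],[0,0,-10,0,0],[0,0,-5,0,0],[0,0,-3,0,0],[0,0,-1,0,0],[0,0,0,0,0.4],[0,0,0,0,0.6],[0,0,0,0,0.6]],
])

```text
t: 28.5
position: [0.4292, -0.0139, 0.0768]
tool_rot: [3.048, -0.015, 1.757]
ft_force: [0.3, -0.9, -0.1]
gripper_width: 0.406
```

>>> move_arm([
  [[0,0,0,0,0.3],[0,0,0,0,0.3],[-4,-1,0,0,0.3],[-3,-1,0,0,0.3],[-1,0,-1,0,0.3],[0,0,0,0,0.3],[0,0,0,0,0.6],[0,0,0,0,1],[0,0,0,0,1],[0,0,0,0,1]],
])

```text
t: 29.75
position: [0.4204, -0.0161, 0.0761]
tool_rot: [3.048, -0.015, 1.757]
ft_force: [-1.0, 0.4, -0.5]
gripper_width: 0.38
```

>>> move_arm([
  [[0,0,15,0,1],[0,0,35,0,1],[5,-10,40,-2,1],[20,-30,15,-2,1],[30,-40,0,-2,1],[35,-40,0,-2,1],[30,-40,0,0,1],[20,-30,0,0,1],[8,-10,0,0,1],[2,-2,0,0,1]],
])

```text
t: 31.0
position: [0.5715, -0.2228, 0.1825]
tool_rot: [3.053, -0.017, 1.617]
ft_force: [-0.0, 1.2, -1.4]
gripper_width: 0.382
```

Place height ≈ 0.080.

>>> move_arm([
  [[0,3,-20,0,1],[0,2,-35,0,1],[0,0,-25,0,1],[0,0,-12,0,1],[0,0,-5,0,1],[0,0,-2,0,1],[0,0,-1,0,1],[0,0,0,0,1],[0,0,0,0,1],[0,0,0,0,1]],
])

```text
t: 32.25
position: [0.5711, -0.2103, 0.0834]
tool_rot: [3.05, -0.019, 1.625]
ft_force: [0.1, -0.3, -0.8]
gripper_width: 0.38
```

>>> move_arm([
  [[0,0,-2,0,1],[0,0,-1,0,1],[0,0,0,0,1],[0,0,0,0,0.4],[0,0,0,0,0.4],[0,0,0,0,0.4],[0,0,10,0,0.4],[0,0,30,0,0.4],[0,0,50,0,0.4],[0,0,30,0,0.4]],
])

```text
t: 33.5
position: [0.5699, -0.2099, 0.2031]
tool_rot: [3.053, -0.021, 1.625]
ft_force: [0.2, 0.2, -0.1]
gripper_width: 0.602
```

>>> move_arm([
  [[-10,4,10,0,0],[-25,10,0,0,0],[-35,15,0,0,0],[-35,15,-10,0,0],[-30,13,-20,0,0],[-20,10,-20,0,0],[-8,5,-10,0,0],[-3,2,-5,0,0],[0,0,0,0,0],[0,0,0,0,0]],
])

```text
t: 34.75
position: [0.3955, -0.1327, 0.1488]
tool_rot: [3.051, -0.019, 1.625]
ft_force: [0.0, 0.6, 0.1]
gripper_width: 0.997
```

>>> move_arm([
  [[2,-2,-15,0,0],[0,-1,-20,0,0],[0,0,-15,0,0],[0,0,-8,0,0],[0,0,-4,0,0],[0,0,-2,0,0],[0,0,0,0,0],[0,0,0,0,0],[0,0,0,0,0],[0,0,0,0,0]],
])

```text
t: 36.0
position: [0.4013, -0.1376, 0.0824]
tool_rot: [3.044, -0.016, 1.624]
ft_force: [0.5, -0.2, -0.2]
gripper_width: 1.003
```

>>> move_arm([
  [[1,1,-2,0,0],[0,0,-1,0,0.3],[0,0,0,0,0.5],[0,0,0,0,0.6],[0,0,0,0,1],[0,0,0,0,1],[0,0,0,0,1],[0,0,0,0,1],[0,0,0,0,1],[0,0,0,0,1]],
])

```text
t: 37.25
position: [0.4024, -0.1366, 0.0797]
tool_rot: [3.044, -0.016, 1.624]
ft_force: [-0.4, -0.7, 0.8]
gripper_width: 0.323
```

>>> move_arm([
  [[0,0,15,0,1],[0,0,35,0,1],[5,5,40,-2,1],[20,17,15,-2,1],[35,25,0,-2,1],[35,25,0,0,1],[30,25,0,0,1],[22,17,0,0,1],[8,6,0,0,1],[2,2,0,0,1]],
])

```text
t: 38.5
position: [0.5601, -0.0109, 0.1862]
tool_rot: [3.049, -0.018, 1.512]
ft_force: [-0.7, -0.5, -0.5]
gripper_width: 0.322
```

```bash
python3 near.py bin_coupling w6 0 .04
```

```text
tcp [ 0.5601 -0.0109  0.1862] yaw 86.6
bin_coupling 0.87 [268. 203.] 155 388 141 357 mean colour [135.  71.  35.] [ 0.5672 -0.0162  0.02  ]
```

View pics/w6.png

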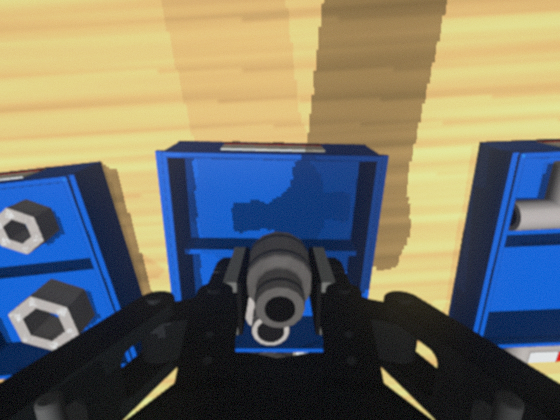

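>>> move_arm([
  [[0,-1,-20,0,1],[0,-1,-35,0,1],[0,0,-25,0,1],[0,0,-12,0,1],[0,0,-5,0,1],[0,0,-2,0,1],[0,0,0,0,1],[0,0,0,0,1],[0,0,0,0,1],[0,0,0,0,1]],
])

```text
t: 39.85
position: [0.5585, -0.0192, 0.089]
tool_rot: [3.044, -0.016, 1.504]
ft_force: [-0.1, -0.5, -1.4]
gripper_width: 0.324
```

>>> move_arm([
  [[1,0,-3,0,1],[1,0,-2,0,1],[0,0,-1,0,1],[0,0,0,0,1],[0,0,0,0,0.45],[0,0,0,0,0.45],[0,0,0,0,0.45],[0,0,10,0,0.45],[0,0,30,0,0.45],[0,0,40,0,0.45]],
])

```text
t: 41.1
position: [0.5592, -0.019, 0.1635]
tool_rot: [3.049, -0.016, 1.504]
ft_force: [0.2, -0.5, 0.4]
gripper_width: 0.549
```

Back off toward the robot and up, to clear the view.

>>> move_arm([
  [[0,0,30,0,0.45],[-10,0,40,0,0.45],[-25,0,40,0,0.45],[-25,0,20,0,0.45],[-20,0,10,0,0.45],[-10,0,0,0,0.45],[-5,0,0,0,0.45],[0,0,0,0,0.45],[0,0,0,0,0.45],[0,0,0,0,0.45]],
])

```text
t: 42.35
position: [0.4634, -0.019, 0.3146]
tool_rot: [3.038, -0.017, 1.504]
ft_force: [0.3, 0.5, -0.3]
gripper_width: 0.55
```

Run:
```python
from h import *
s=read_camera('scene'); w=read_camera('wrist')
cv2.imwrite('pics/fin.png',np.vstack([cv2.resize(s[130:350,110:430],(640,440),interpolation=2)]))
cv2.imwrite('pics/finw.png',w); print(state()['t'],state()['ft_force'])
```

```text
42.45 [ 0.28105366  0.11691906 -0.02122983]
```

View pics/fin.png

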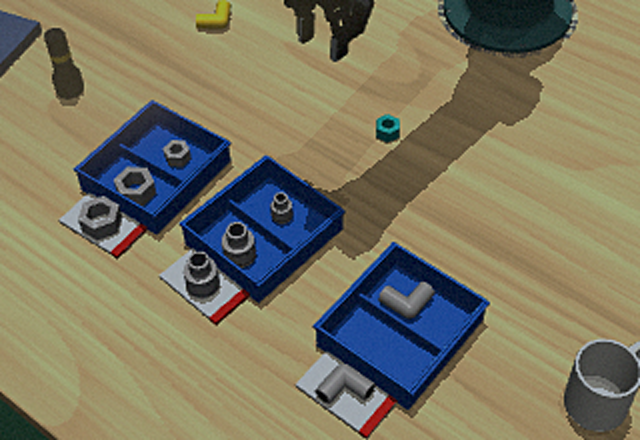

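View pics/finw.png

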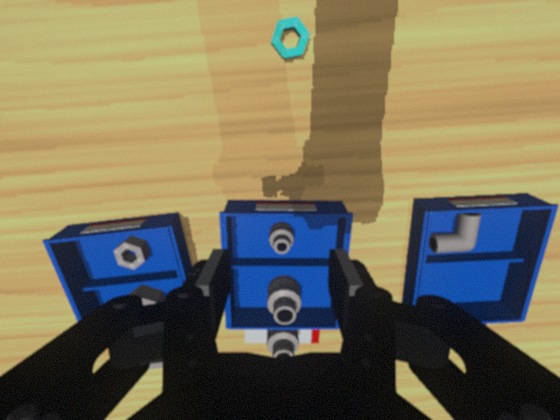

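Run:
```python
from h import *
P=pose('scene')
for n,uv,z,b,a in (('nutL',(134,181),.03,(.6178,-.2135),2.6),('nutS',(177,150),.024,(.6178,-.2135),2.6),('cL',(238,230),.06,(.6073,-.0168),-4.8),('cS',(282,199),.044,(.6073,-.0168),-4.8),('elb corner',(409,306),.028,(.619,.2201),-.9),('elb end1',(388,294),.028,(.619,.2201),-.9),('elb end2',(427,288),.028,(.619,.2201),-.9)):
    w=unproj(P,[uv[0]/2+110,uv[1]/2+130],z)[0][:2]; a=np.radians(a); d=w-b
    print(n,np.round(w,3),'bin xy',np.round([np.cos(a)*d[0]+np.sin(a)*d[1],-np.sin(a)*d[0]+np.cos(a)*d[1]],3))
```

```text
nutL [ 0.661 -0.207] bin xy [0.044 0.005]
nutS [ 0.579 -0.203] bin xy [-0.039  0.012]
cL [ 0.653 -0.016] bin xy [0.046 0.004]
cS [ 0.569 -0.013] bin xy [-0.038  0.001]
elb corner [0.597 0.217] bin xy [-0.022 -0.003]
elb end1 [0.598 0.186] bin xy [-0.021 -0.035]
elb end2 [0.56 0.22] bin xy [-0.059 -0.001]
```

```bash
python3 -c "
from bench import *
print(finish_job(), state()['t'])"
```

```text
the job is handed in; nothing more can be done
the job is handed in; nothing more can be done
```

All five steel fittings are in their matching bins, and I handed the job in at about 42 s of the 128 s allowed. I left the turquoise nut and the yellow elbow alone.

**Final check:** this was my own measurement from the last scene picture; the job reports no verdict.

| Fitting | Bay | Position in bin, x / y (mm) |
|---|---|---|
| Large nut | back | +44 / +5 |
| Small nut | front | −39 / +12 |
| Large coupling | back | +46 / +4 |
| Small coupling | front | −38 / +1 |
| Elbow | front | corner at −22 / −3, ends at −21 / −35 and −59 / −1 |

- **Flat and upright:** all five look flat in the pictures, and both couplings stand upright. I did not measure heights or angles.
- **Mug and torch:** both are still standing in the final scene picture, and I did not go near them. I did not measure their positions again.
- **Gripper:** it is open, raised to about 0.31 m and touching nothing, with no notable force reading.

**What disagreed or drifted:**
- The first outline fit on the small nut disagreed by several millimetres with its centre read off the picture. I measured it again before gripping.
- The small nut's first closing was about 8 mm off centre, so I opened, shifted the gripper and gripped again.
- The tool slowly tilted to about 6 degrees over the run. I allowed for this in the later moves.

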